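# Hot garlic bulb: take it with the tongs and hold it over the bowl

### The job

The garlic bulb on the plate is fresh from the oven, too hot to touch: pick up the kitchen tongs by the grey thumb pads on their arms, close the jaws on the bulb, lift it off the plate and hold it in the tongs over the middle of the bowl, the whole bulb clear above the rim. Finish while still holding it there; do not put it down or let go. Never touch the bulb with the gripper, and leave the plate, the bowl, the tin, the shaker and the tomato standing where they are.

Things in the scene. Friction and masses are not known exactly. Their poses are not given: they have to be found in the camera images.
- tongs: kitchen tongs lying flat, 205 mm long, 24 mm tall all along, about 90 g, steel with grey plastic jaws and thumb pads. Origin: on the underside, midway between the open jaws; x points from the pivot (at x = -180 mm, ring behind it) to the jaws, z up. This body is the left (+y) arm with the pivot. Jaws cupped, 45 mm long (x = -22 to 22 mm), held open 84 mm (inside) by a spring
- tongs_arm: the right (-y) arm of the tongs, hinged at the pivot, mirror image of the left. Origin: on the pivot axis, level with the underside. Axes as the tongs' when fully open; its yaw relative to the tongs grows from 0 to at most 0.3 rad as they close (about 0.17 on the bulb)
- tongs_grip (a point): middle between the flat thumb pads (outside of the arms, tongs x = -118 to -62 mm, 24 mm tall, 44 mm over both), 12 mm above the underside: grip here along the tongs' y. Under 6 N the tongs stay open and can be carried; more closes them, 9 N to a jaw gap of 54 mm (about 29 mm over the pads); half of any further squeeze reaches the jaws: 20 N holds the bulb well
- jaw_left (a point): inside face of the left jaw, at its middle, 12 mm above the underside of the tongs
- jaw_right (a point): inside face of the right jaw, at its middle, 12 mm above the underside of the tongs; midway between the two jaw points the bulb is held
- garlic: garlic bulb, 54 mm wide and 55 mm tall with a pointed neck, about 33 g, standing loose on the flat of the plate, within 36 mm of its middle. Origin: centre of its underside, z up
- garlic_mid (a point): the middle of the bulb's thick part, on its axis 22 mm above its underside, about where it is widest
- plate: round white plate with small red specks printed in its middle, 199 mm across, 21 mm high at its rim, its flat middle (130 mm across) 8 mm above the table; loose, carries the bulb. Origin: centre of its underside
- bowl: round open bowl, 115 mm across the rim, 54 mm high, loose on the table. Origin: centre of its underside. Tongs, plate and bowl stand side by side, in any order
- tin: upright food tin, 58 mm across, 72 mm tall, at the far side of the table; leave alone. Origin: centre of its underside
- shaker: salt shaker, 44 mm across, 90 mm tall, at the far side of the table; leave alone. Origin: centre of its underside
- tomato: small tomato, 32 mm across, 24 mm tall, at the far side of the table; leave alone. Origin: centre of its underside
Not all that is in view belongs to the job. Leave any green or orange look-alike of the garlic alone.

How it is judged (in metres and radians):
On the way, in this order (a step that is already met when the one before it is completed fails the run):
1. the gripper holds the tongs clear of the table, the bulb still on the plate (height (world z) of tongs above 0.012 m and contact force between the fingers and tongs above 1 N and distance of garlic_mid from where it was at the start of the episode below 0.02 m), for 0.2 s.
2. the bulb is held between the jaws of the tongs, lifted clear of the plate (contact force between the fingers and tongs above 1 N and contact force between tongs_arm and garlic above 0.3 N and contact force between the arm and garlic below 0.1 N and distance between each of jaw_left, jaw_right and garlic_mid below 0.045 m and height (world z) of garlic_mid above 0.058 m and contact force between plate and garlic below 0.05 N), for 0.2 s.
At the end, for the whole second after the job is handed in: Held between both jaws of the gripped tongs (over 0.3 N, each jaw's middle within 45 mm), the bulb is still, its middle within 30 mm of the bowl's axis and over 90 mm above the table, touching neither bowl, plate nor robot; bowl within 30 mm and plate within 40 mm of where they started (contact force between the fingers and tongs above 1 N and contact force between tongs_arm and garlic above 0.3 N and contact force between the arm and garlic below 0.1 N and distance between each of jaw_left, jaw_right and garlic_mid below 0.045 m and horizontal distance between garlic_mid and bowl below 0.03 m and height (world z) of garlic_mid above 0.09 m and contact force between each of bowl, plate and garlic below 0.05 N and contact force between bowl and tongs below 0.05 N and linear speed of garlic below 0.03 m/s and distance of bowl from where it was at the start of the episode below 0.03 m and distance of plate from where it was at the start of the episode below 0.04 m); the arm keeps its last pose, push and grip.
It fails at once if the robot touches the hot bulb itself (contact force between the arm and garlic above 0.5 N).
It fails at once if the bowl is knocked more than 30 mm or the plate more than 40 mm (distance of bowl from where it was at the start of the episode above 0.03 m or distance of plate from where it was at the start of the episode above 0.04 m).
It fails at once if a bystander (tin, shaker, tomato) is moved more than 30 mm (distance of any of tin, shaker, tomato from where it was at the start of the episode above 0.03 m).
It also fails if it takes over 54 s, if anything falls off the work surface, if the arm or the gripper's body presses on something with over 40 N, if the wrist force passes 120 N, or if a joint passes its speed limit or range.

### The arm

A 6-joint arm with a two-finger parallel gripper is mounted at the origin on a cart in front of the work surface, level with it; the furniture and walls round the work are solid. World frame = base frame: x ahead of the robot, y to its left, z up, the work surface at z = 0. Lengths are in m, angles in degrees, forces in N, time in s.
With the tool pointing down it reaches from about 0.275 to 0.75 m from the base axis. Payload 10.2 kg.
Tool frame: the origin (TCP) lies at the very end of the fingers, on their centre line; the grasp point (between the pads) lies 19 mm behind it (env.grip_depth is the distance from the TCP to the grasp point, in m); z points along the fingers, y is the line along which they close (so a half turn about z gives the same grasp; the last joint's range is limited). The gripper opens to 88 mm and grips with 3 to 60 N. Pads are 18 mm wide; open, the fingers measure 123 mm over their backs; the gripper's body (75 mm by 187 mm) begins 45 mm behind the grasp point.
Start: joints at [61.455, 17.928, 85.812, -0, 76.261, -12.8], TCP at [0.142, 0.505, 0.239] pointing down, gripper open.
Joint ranges: [-168.41, 168.41], [-55.51, 124.54], [10.69, 146.95], [-70.63, 250.63], [1, 178], [-165.06, 165.06]. Speed limits (degrees/s): [136.94, 136.94, 172.46, 180, 180, 180].

### API

Orientations are given as a 3x3 rotation matrix whose columns are the frame's x, y, z axes.
In Python, from workcell import env gives the robot as it stands.
- The arm moves only by the shell command python3 -m jog 'ROWS' [OPENING] [FORCE]. ROWS is text: rows parted by semicolons, each of 4 numbers parted by spaces: the shift along the world's x, y, z in m, then the turn about the world's z in degrees. A call has 1 to 12 rows; each row is the pose to reach, as a shift and turn from the pose commanded when the call began; what a row does not reach only later rows make up. A row lasts 1/12 s, in which the tool goes at most 41.7 mm and 7.16 degrees, less where a joint would pass 70% of its speed; a pose out of reach is approached as far as the arm can. A call with a gripper value outside its range is refused whole. OPENING is the closure, from -1 (fully open) to 1 (shut), set as the call begins (- or left out, the last holds). The fingers move at their own pace and stop on an object; FORCE is the grip in N (left out, the last holds). Time passes only in rows, so rows that repeat a pose let the fingers close. It gives the time, the measured TCP pose, the force, the opening and the grip force at its end, in the units of the state.
- env.get_state(): the state, without advancing time (a new reading comes with each control period).
- env.snapshot(name): name is "side" or "top" or "wrist"; returns the picture (384x512x3 uint8, red, green, blue); there is no depth.
- env.camera_info(name): a dict with "mtx" (3x3 intrinsics, pixels), "dist_coeffs" ([k1, k2, p1, p2, k3] as OpenCV has them; the pictures are not rectified), "position" and "attitude" of the camera in the world; the wrist camera has in their place "T_tool_cam" (4x4, takes a point from camera to tool coordinates, whose origin is the TCP and whose axes are the flange's). Camera axes: x right, y up, looking along -z (the intrinsics and any distortion apply to the point x, -y, -z); pixel columns grow to the right and rows downward; lengths in m; the calibration is good to about 2 mm. A picture is of the moment at which its call begins: read the wrist's pose just before it. camera_info takes no time and is no camera call.
- env.finish_job(): hands the job in; it is judged then, once.
The state is a dict: "time": time; "joint_positions": joint angles; "dq": joint speeds; "effort": joint torques, N m; "position": TCP position; "eef_rot": TCP orientation; "force": force on the tool from outside, world axes, zero at the start; "torque": the same for the moment, N m; "opening": finger opening in m; "grip_force": force on a finger pad.
Only numpy, scipy, OpenCV 4.12 (cv2) and the standard library are available. Lean on these libraries where they do the work, as an engineer would, in place of code of your own. Each camera call takes 0.05 s, during which the arm holds its last target. There are 200 camera calls.

## Working session

There is one attempt and no reset: what is moved stays moved. The work goes in short steps, Python scripts to look and compute and a shell command to move; the robot and the scene stay as the last step left them, time stands still between calls to the robot, and variables do not carry over. Pictures are saved under pics/ and viewed, at most 10 in all, crops included, and the job is handed in when it is done.

```bash
mkdir -p pics; ls; python3 - <<'E'
from workcell import env
import cv2,numpy as np
for n in ["top","side"]:
    i=env.camera_info(n); print(n,{k:np.round(np.array(v),4).tolist() for k,v in i.items()})
    cv2.imwrite(f"pics/{n}0.png",env.snapshot(n)[:,:,::-1])
print(env.camera_info("wrist")); s=env.get_state(); print(s)
E
```

```text
pics
top {'mtx': [[419.2097, 0.0, 255.0417], [0.0, 419.2097, 191.7039], [0.0, 0.0, 1.0]], 'dist_coeffs': [-0.0853, 0.0, 0.0, 0.0, 0.0], 'position': [0.3797, 0.0203, 1.1815], 'attitude': [[-0.0052, 0.9927, -0.1208], [-1.0, -0.0059, -0.0051], [-0.0058, 0.1207, 0.9927]]}
side {'mtx': [[469.4983, 0.0, 253.474], [0.0, 469.4983, 189.9357], [0.0, 0.0, 1.0]], 'dist_coeffs': [0.053, 0.0, 0.0, 0.0, 0.0], 'position': [0.5671, 0.8919, 0.7662], 'attitude': [[-0.9996, -0.0161, 0.0244], [0.029, -0.6414, 0.7667], [0.0033, 0.767, 0.6416]]}
{'mtx': array([[272.29343815,   0.        , 255.66993848],
       [  0.        , 272.29343815, 191.27715102],
       [  0.        ,   0.        ,   1.        ]]), 'dist_coeffs': array([0.00303685, 0.        , 0.        , 0.        , 0.        ]), 'T_tool_cam': array([[-1.30018390e-04,  9.56302471e-01,  2.92379151e-01,
         7.41265620e-02],
       [ 9.99999256e-01, -2.30186419e-04,  1.19757559e-03,
         9.17915521e-04],
       [ 1.21254621e-03,  2.92379089e-01, -9.56301730e-01,
        -1.45899345e-01],
       [ 0.00000000e+00,  0.00000000e+00,  0.00000000e+00,
         1.00000000e+00]])}
{'time': 0.1, 'joint_positions': array([ 6.14549491e+01,  1.79568844e+01,  8.58465482e+01,  3.03112247e-04,
        7.62605331e+01, -1.28005964e+01]), 'dq': array([ 0.04499565, -0.0529817 , -0.1458726 ,  0.05692429,  0.048697  ,
        0.02870069]), 'effort': array([ 2.88222218e-03, -4.02804387e+01, -2.52647710e+01,  6.95872516e-02,
        3.41173389e-02, -6.54852283e-05]), 'position': array([0.14237652, 0.50511862, 0.23823295]), 'eef_rot': array([[-9.62481094e-01,  2.71348215e-01, -5.37991371e-04],
       [ 2.71348631e-01,  9.62480630e-01, -9.78247316e-04],
       [ 2.52360611e-04, -1.08752777e-03, -9.99999377e-01]]), 'force': array([-0.05368143,  0.51404687,  1.32764636]), 'torque': array([ 0.03041529,  0.03094041, -0.03977757]), 'grip_force': 0.0, 'opening': 0.08832296558839543}
```

View pics/top0.png

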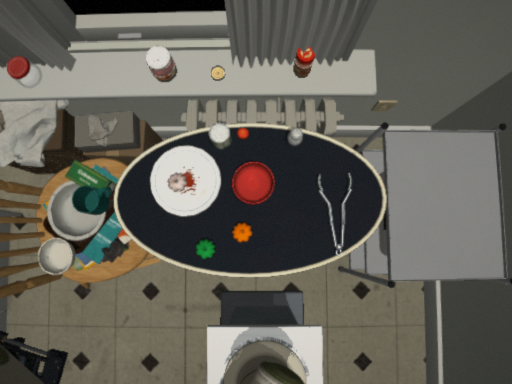

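View pics/side0.png

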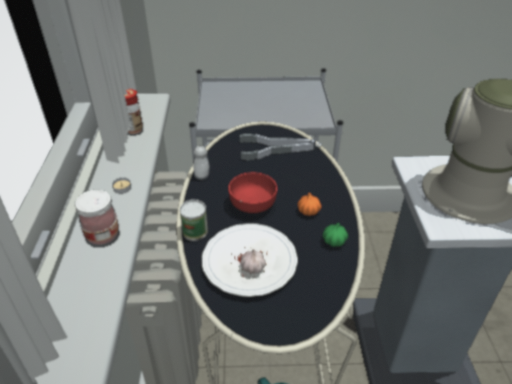

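The top view shows the garlic at (180,181) on the plate (186,181), with red specks beside it at about (190,180). The bowl is at (253,183), and the tongs have their pivot near (338,248) and jaws near (321,178) and (350,178). The tin is at (220,133), the tomato at (243,133) and the shaker at (295,137).
Things that could be taken for the garlic: the white bulb (180,181), the green one (205,249), the orange one (242,232), the red specks (190,180). I choose the white bulb on the plate.

```bash
cat > h.py <<'E'
import numpy as np,cv2
from workcell import env
def cam(n,st=None):
    i=env.camera_info(n)
    if n=="wrist":
        T=np.array(i["T_tool_cam"]);R=st["eef_rot"]@T[:3,:3];p=st["position"]+st["eef_rot"]@T[:3,3]
    else: R=np.array(i["attitude"]);p=np.array(i["position"])
    return np.array(i["mtx"]),np.array(i["dist_coeffs"]),R,p
def rays(c,px):
    K,D,R,p=c
    u=cv2.undistortPoints(np.asarray(px,float).reshape(-1,1,2),K,D).reshape(-1,2)
    return np.c_[u[:,0],-u[:,1],-np.ones(len(u))]@R.T
def plane(c,px,z):
    d=rays(c,px);return c[3]+d*((z-c[3][2])/d[:,2])[:,None]
def tri(c1,p1,c2,p2):
    A=np.zeros((3,3));b=np.zeros(3)
    for c,p in((c1,p1),(c2,p2)):
        d=rays(c,[p])[0];d/=np.linalg.norm(d);M=np.eye(3)-np.outer(d,d);A+=M;b+=M@c[3]
    return np.linalg.solve(A,b)
def proj(c,X):
    K,D,R,p=c
    q=(np.atleast_2d(X)-p)@R; q=np.c_[q[:,0],-q[:,1],-q[:,2]]
    return cv2.projectPoints(q,np.zeros(3),np.zeros(3),K,D)[0].reshape(-1,2)
def blob(m,near=None):
    n,l,s,c=cv2.connectedComponentsWithStats(m.astype(np.uint8))
    k=1+np.argmax(s[1:,4]) if near is None else 1+np.argmin(np.hypot(*(c[1:]-near).T)+1e3*(s[1:,4]<30))
    return l==k
E
python3 - <<'E'
from h import *
im=cv2.imread("pics/top0.png").astype(int);c=cam("top");h=cv2.cvtColor(im.astype(np.uint8),cv2.COLOR_BGR2HSV)
v=h[...,2];yy,xx=np.mgrid[:384,:512]
def win(m,x0,x1,y0,y1): return m&(xx>=x0)&(xx<x1)&(yy>=y0)&(yy<y1)
# plate
m=blob(win(v>150,145,226,143,222)); P=np.argwhere(m)[:,::-1]
W=plane(c,cv2.convexHull(P.astype(np.int32)).reshape(-1,2),0.021);print("plate",cv2.minEnclosingCircle(W[:,:2].astype(np.float32)))
m=blob(win((h[...,1]>120)&(v>60)&((h[...,0]<12)|(h[...,0]>168)),225,285,155,215));P=np.argwhere(m)[:,::-1]
W=plane(c,cv2.convexHull(P.astype(np.int32)).reshape(-1,2),0.054);print("bowl",cv2.minEnclosingCircle(W[:,:2].astype(np.float32)))
m=win(v>75,310,362,168,262);P=np.argwhere(m)[:,::-1];print(len(P))
W=plane(c,P,0.02)
for r in range(170,260,4):
    q=P[P[:,1]==r,0]; print(r,q.tolist()) if 1 else 0
print("tongs ends",plane(c,[[321,178],[350,178],[338,248]],.02).round(3))
g=plane(c,[[180,181]],.03);print("garlic",g.round(3),proj(cam("side"),g))
t=cv2.resize(im[140:265,145:365].astype(np.uint8),None,fx=3.6,fy=3.6,interpolation=cv2.INTER_CUBIC);cv2.imwrite("pics/crop1.png",t)
E
```

```text
plate ((0.5550186634063721, 0.22339856624603271), 0.09967820346355438)
bowl ((0.5425470471382141, 0.03194786608219147), 0.059540703892707825)
902
170 []
174 [319, 348, 349]
178 [318, 319, 320, 350, 351]
182 [318, 319, 320, 350, 351]
186 [319, 320, 321, 349, 350]
190 [319, 320, 321, 322, 349, 350, 351]
194 [321, 322, 323, 347, 348, 349]
198 [324, 325, 326, 344, 345, 346, 347]
202 [327, 328, 329, 342, 343, 344, 345]
206 [328, 329, 330, 342, 343, 344]
210 [329, 330, 331, 342, 343, 344]
214 [329, 330, 331, 342, 343, 344]
218 [330, 331, 332, 342, 343, 344]
222 [330, 331, 332, 342, 343, 344]
226 [331, 332, 333, 342, 343, 344]
230 [332, 333, 334, 341, 342, 343]
234 [332, 333, 334, 341, 342, 343]
238 [333, 334, 335, 341, 342, 343]
242 [334, 335, 336, 341, 342, 343, 357, 358, 359, 360, 361]
246 [335, 336, 337, 338, 339, 340, 341, 342, 351, 352, 353, 354, 355, 356, 357, 358, 359, 360, 361]
250 [336, 337, 339, 340, 341, 345, 346, 347, 348, 349, 350, 351, 352, 353, 354, 355, 356, 357, 358, 359, 360, 361]
254 [336, 337, 338, 339, 340, 341, 342, 343, 344, 345, 346, 347, 348, 350, 351, 352, 353, 354, 355, 356, 357, 358, 359, 360, 361]
258 [328, 329, 330, 331, 332, 333, 334, 335, 336, 337, 338, 339, 340, 341, 342, 343, 344, 345, 346, 347, 348, 350, 351, 352, 353, 354, 355, 356, 357, 358, 359, 360, 361]
tongs ends [[ 0.559 -0.159  0.02 ]
 [ 0.558 -0.241  0.02 ]
 [ 0.363 -0.202  0.02 ]]
garlic [[0.551 0.235 0.03 ]] [[250.87943849 258.88185768]]
```

View pics/crop1.png

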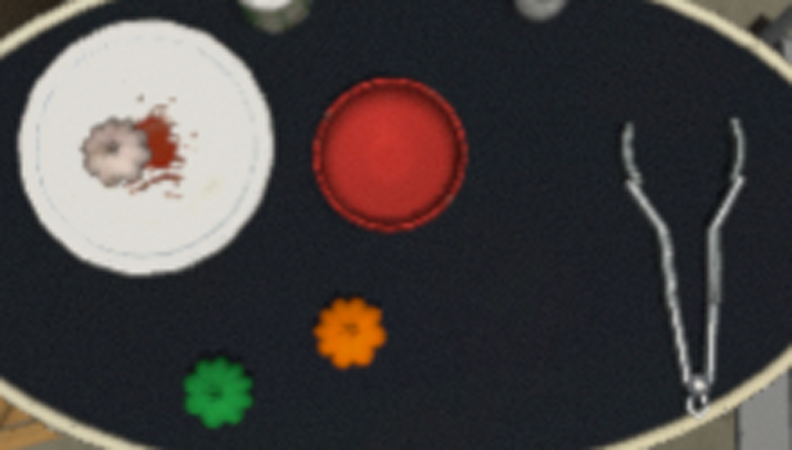

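The crop confirms the white bulb on the plate at crop (115,152); the green and orange flower shapes are decoys. The plate measures 199 mm and the bowl 119 mm across, which matches the description. I'll move over the tongs' pads next.

```bash
python3 -m jog '0.018 -0.038 0 1;0.036 -0.076 0 2;0.054 -0.114 0 3;0.072 -0.152 0 4;0.09 -0.19 0 5;0.108 -0.228 0 6;0.126 -0.266 0 7;0.144 -0.304 0 8;0.162 -0.342 0 9;0.18 -0.38 0 10;0.18 -0.38 0 10' -1; python3 -m jog '0.014 -0.034 0 1;0.028 -0.068 0 2;0.042 -0.102 0 3;0.056 -0.136 0 4;0.07 -0.17 0 5;0.084 -0.204 0 6;0.098 -0.238 0 7;0.112 -0.272 0 8;0.13 -0.31 0 9;0.138 -0.327 0 9.4;0.138 -0.327 0 9.4;0.138 -0.327 0 9.4' -1
python3 - <<'E'
from h import *
s=env.get_state();im=env.snapshot("wrist");cv2.imwrite("pics/w1.png",im[:,:,::-1])
np.savez("w1.npz",p=s["position"],r=s["eef_rot"]);print(s["position"],s["eef_rot"].round(4).tolist(),s["joint_positions"].round(1))
E
```

```text
time: 1.02
position: [0.3246, 0.1203, 0.2387]
eef_rot: [[-0.994, 0.107, 0.001], [0.107, 0.994, -0.001], [-0.001, -0.001, -1.0]]
force: [-0.0, 0.9, -0.4]
opening: 0.088
grip_force: 0.0
time: 2.02
position: [0.4604, -0.2015, 0.238]
eef_rot: [[-0.998, -0.063, -0.001], [-0.063, 0.998, 0.001], [0.001, 0.001, -1.0]]
force: [-0.1, 1.0, 0.3]
opening: 0.0882
grip_force: 0.0
[ 0.46044505 -0.20148302  0.23796602] [[-0.998, -0.0629, -0.0013], [-0.0629, 0.998, 0.0012], [0.0012, 0.0013, -1.0]] [ -37.    15.2   89.6    0.    75.3 -130.6]
```

View pics/w1.png

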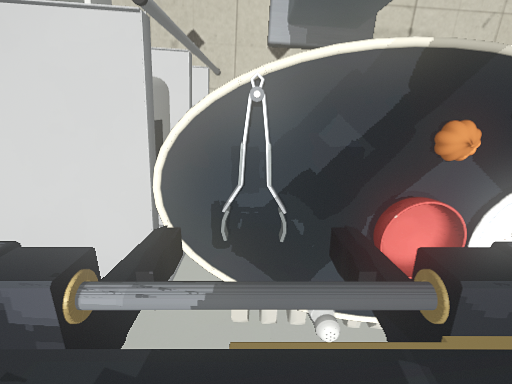

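The wrist view shows the tongs with pivot at (258,94), pads at rows about 145–187, and jaws at (225,225) and (283,225). I'll measure the axis from it.

```bash
python3 - <<'E'
from h import *
def fit(c,rows,img,x0,x1,th,z=0.024):
    v=img.max(2);out=[]
    for r in rows:
        q=np.arange(x0,x1)[v[r,x0:x1]>th]
        if len(q)<2: continue
        sp=np.diff(q).argmax()
        if q[sp+1]-q[sp]<4: continue
        a,b=plane(c,[[q[:sp+1].mean(),r],[q[sp+1:].mean(),r]],z)
        out.append(np.r_[(a+b)/2,np.linalg.norm(a-b)])
    return np.array(out)
d=np.load("w1.npz");cw=cam("wrist",dict(position=d["p"],eef_rot=d["r"]))
for n,c,im,rows,x0,x1 in(("wrist",cw,cv2.imread("pics/w1.png"),range(110,240,4),215,292),("top",cam("top"),cv2.imread("pics/top0.png"),range(174,246,3),312,356)):
    o=fit(c,rows,im,x0,x1,110 if n=="wrist" else 75)
    k=np.polyfit(o[:,0],o[:,1],1);print(n,"yaw",np.degrees(np.arctan(k[0])).round(2),"y at x=.46,.375",np.polyval(k,[.46,.375]).round(4))
    print(np.c_[o[:,0],o[:,1],o[:,3]].round(3).tolist())
print("pivot w",plane(cw,[[258,94]],.024),"tips w",plane(cw,[[225,241],[282,241]],.024))
print("top tips",plane(cam("top"),[[319,173.5],[349,173.5]],.024),"ring end",plane(cam("top"),[[338.5,255]],.024))
E
```

```text
wrist yaw 2.02 y at x=.46,.375 [-0.2025 -0.2055]
[[0.389, -0.205, 0.02], [0.394, -0.205, 0.022], [0.398, -0.204, 0.023], [0.403, -0.204, 0.024], [0.408, -0.204, 0.025], [0.413, -0.204, 0.027], [0.418, -0.204, 0.029], [0.424, -0.204, 0.029], [0.429, -0.204, 0.032], [0.434, -0.203, 0.034], [0.439, -0.203, 0.034], [0.445, -0.203, 0.034], [0.45, -0.203, 0.035], [0.455, -0.203, 0.035], [0.461, -0.202, 0.036], [0.466, -0.202, 0.036], [0.472, -0.202, 0.037], [0.477, -0.202, 0.037], [0.483, -0.201, 0.038], [0.489, -0.202, 0.041], [0.494, -0.201, 0.048], [0.5, -0.201, 0.056], [0.506, -0.201, 0.063], [0.512, -0.201, 0.071], [0.518, -0.201, 0.077], [0.524, -0.2, 0.084], [0.53, -0.2, 0.079], [0.536, -0.2, 0.083], [0.542, -0.2, 0.087], [0.548, -0.199, 0.088], [0.555, -0.199, 0.09], [0.561, -0.198, 0.088], [0.567, -0.198, 0.084]]
top yaw 3.73 y at x=.46,.375 [-0.2005 -0.206 ]
[[0.569, -0.195, 0.083], [0.561, -0.196, 0.086], [0.552, -0.196, 0.09], [0.544, -0.197, 0.088], [0.535, -0.196, 0.083], [0.527, -0.198, 0.08], [0.518, -0.196, 0.08], [0.51, -0.196, 0.067], [0.502, -0.197, 0.057], [0.493, -0.197, 0.048], [0.485, -0.198, 0.039], [0.476, -0.199, 0.038], [0.468, -0.199, 0.036], [0.46, -0.199, 0.036], [0.451, -0.2, 0.033], [0.443, -0.2, 0.033], [0.435, -0.2, 0.033], [0.426, -0.201, 0.031], [0.418, -0.201, 0.031], [0.41, -0.201, 0.025], [0.402, -0.2, 0.025], [0.393, -0.202, 0.022], [0.385, -0.203, 0.019], [0.377, -0.225, 0.046]]
pivot w [[ 0.36944583 -0.20407876  0.024     ]] tips w [[ 0.57472758 -0.23901453  0.024     ]
 [ 0.56949331 -0.15580841  0.024     ]]
top tips [[ 0.57075803 -0.15308972  0.024     ]
 [ 0.57035617 -0.23759802  0.024     ]] ring end [[ 0.34422621 -0.20174021  0.024     ]]
```

Both views agree: the pads' centre is at about (0.459, -0.201), the yaw about 2.3°, and the span from pivot to tips is correct. I'll descend and grip lightly.

```bash
python3 -m jog '-0.001 0 -0.03 -1.2;-0.001 0 -0.06 -1.2;-0.001 0 -0.09 -1.2;-0.001 0 -0.12 -1.2;-0.001 0 -0.15 -1.2;-0.001 0 -0.18 -1.2;-0.001 0 -0.2 -1.2;-0.001 0 -0.215 -1.2;-0.001 0 -0.225 -1.2;-0.001 0 -0.233 -1.2;-0.001 0 -0.233 -1.2;-0.001 0 -0.233 -1.2' -1; python3 -m jog '0 0 0 0;0 0 0 0;0 0 0 0;0 0 0 0;0 0 0 0;0 0 0 0;0 0 0 0;0 0 0 0' 1 4.5
```

```text
time: 3.07
position: [0.4597, -0.2015, 0.0063]
eef_rot: [[-0.999, -0.043, 0.001], [-0.043, 0.999, -0.0], [-0.001, -0.0, -1.0]]
force: [-0.0, 0.5, -0.2]
opening: 0.0882
grip_force: 0.0
time: 3.73
position: [0.4595, -0.2017, 0.0058]
eef_rot: [[-0.999, -0.043, 0.0], [-0.043, 0.999, -0.0], [-0.0, -0.0, -1.0]]
force: [0.8, -0.4, 0.4]
opening: 0.0431
grip_force: 4.5
```

```bash
python3 -m jog '0 0 0.005 0;0 0 0.015 0;0 0 0.03 0;0 0 0.05 0;0 0 0.07 0;0 0 0.09 0;0 0 0.11 0;0 0 0.12 0;0 0 0.12 0;0 0 0.12 0;0 0 0.12 0;0 0 0.12 0'
python3 - <<'E'
from h import *
s=env.get_state();im=env.snapshot("wrist");cv2.imwrite("pics/w2.png",im[:,:,::-1])
np.savez("w2.npz",p=s["position"],r=s["eef_rot"])
side=env.snapshot("side")[:,:,::-1];cv2.imwrite("pics/s2.png",side)
b=np.zeros((576,800,3),np.uint8);b[:288,:384]=cv2.resize(im[:,:,::-1],(384,288));b[288:,:400]=cv2.resize(side[60:204,200:400],(400,288));b[:288,400:]=cv2.resize(side[60:204,200:400],(400,288))
cv2.imwrite("pics/b2.png",b[:288])
E
```

```text
time: 4.73
position: [0.459, -0.2014, 0.1246]
eef_rot: [[-0.999, -0.043, -0.002], [-0.043, 0.999, 0.001], [0.002, 0.001, -1.0]]
force: [-0.2, 0.1, -0.5]
opening: 0.0438
grip_force: 4.5
```

View pics/b2.png

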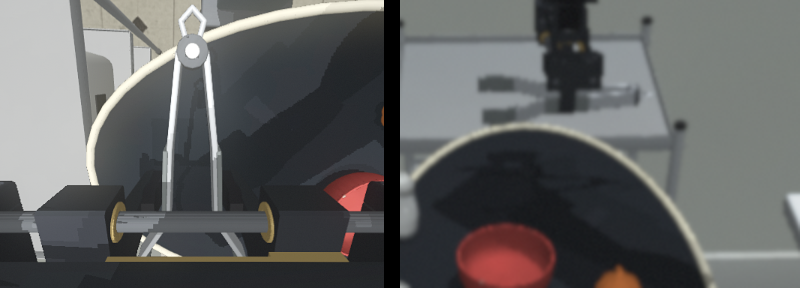

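The tongs are held and roughly level: the wrist view shows the pivot at (256,67), and the side view shows it at about (317,108) with jaw tips at (241,117) and (240,101). I'll check the pitch and measure the garlic across two views.

```bash
python3 - <<'E'
from h import *
d=np.load("w2.npz");cw=cam("wrist",dict(position=d["p"],eef_rot=d["r"]));cs=cam("side");ct=cam("top")
print("pivot tri",tri(cw,[256,67],cs,[317.5,108.5]).round(4),"expected",d["p"]+[-.09,-.003,.018])
def py(px,y):
    r=rays(cs,[px])[0];return cs[3]+r*(y-cs[3][1])/r[1]
print("jaw near",py([241,117],-.157).round(3),"far",py([240,101],-.241).round(3),"exp tip x",d["p"][0]+.112,"z mid",d["p"][2]+.006)
# garlic
def gm(n,f,box):
    im=cv2.imread(f);x0,x1,y0,y1=box;h=cv2.cvtColor(im,cv2.COLOR_BGR2HSV)
    m=np.zeros(im.shape[:2],bool);hh=h[y0:y1,x0:x1]
    m[y0:y1,x0:x1]=(hh[...,2]<205)&(hh[...,1]<95)
    m=cv2.morphologyEx(m.astype(np.uint8),cv2.MORPH_OPEN,np.ones((3,3)));m=blob(m);P=np.argwhere(m)[:,::-1]
    print(n,P.mean(0).round(1),P.min(0),P.max(0),len(P));return P
a=gm("top","pics/top0.png",(160,212,155,207));b=gm("side","pics/side0.png",(225,275,240,285))
ha=plane(ct,a,.03);print(ha.min(0).round(3),ha.max(0).round(3),(ha.min(0)+ha.max(0))/2)
cb=(b.min(0)+b.max(0))/2;ca=(a.min(0)+a.max(0))/2
print("tri",tri(ct,ca,cs,cb).round(4))
A=cv2.imread("pics/top0.png")[155:207,160:215];B=cv2.imread("pics/side0.png")[235:290,220:285]
cv2.imwrite("pics/g.png",np.hstack([cv2.resize(A,(330,312)),cv2.resize(B,(369,312))]))
E
```

```text
pivot tri [ 0.3643 -0.2047  0.1279] expected [ 0.36899661 -0.20435622  0.14261361]
jaw near [ 0.567 -0.157  0.134] far [ 0.569 -0.241  0.133] exp tip x 0.5709966132036987 z mid 0.13061361389444548
top [176.5 182.1] [167 172] [185 192] 274
side [251.2 264.6] [238 249] [266 279] 643
[0.52  0.221 0.03 ] [0.577 0.272 0.03 ] [0.54831428 0.24623459 0.03      ]
tri [0.5488 0.2469 0.0273]
```

View pics/g.png

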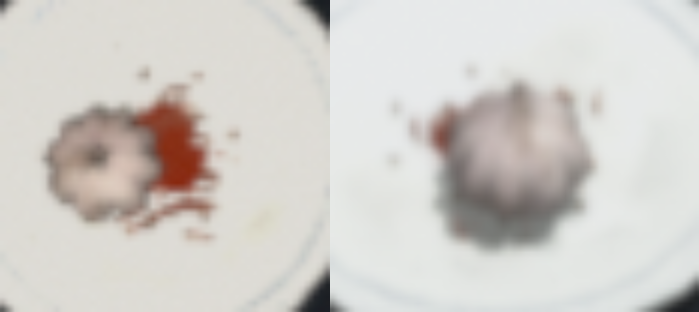

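The bulb's centre pixel is (177,182), which puts it at about (0.549, 0.245). That is 22 mm from the plate's middle, so it's plausible. The jaws' middle is at about (0.549, -0.198), so I'll carry the tongs +0.44 in y at height.

```bash
python3 - <<'E'
from h import *
d=np.load("w2.npz");cw=cam("wrist",dict(position=d["p"],eef_rot=d["r"]));
for dz in(.018,.012,.006): print(proj(cw,d["p"]+[-.09,-.003,dz]))
ct=cam("top");print(plane(ct,[[177.3,181.9]],.03),"neck",plane(ct,[[175.8,180.3]],.058),proj(cam("side"),[[.549,.245,.03],[.549,.245,.063]]))
E
python3 -m jog '0 0.01 0 0;0 0.03 0 0;0 0.055 0 0;0 0.08 0 0;0 0.105 0 0;0 0.13 0 0;0 0.155 0 0;0 0.18 0 0;0 0.2 0 0;0 0.215 0 0;0 0.22 0 0;0 0.22 0 0'; python3 -m jog '0 0.01 0 0;0 0.03 0 0;0 0.055 0 0;0 0.08 0 0;0 0.105 0 0;0 0.13 0 0;0 0.155 0 0;0 0.18 0 0;0 0.2 0 0;0 0.215 0 0;0 0.221 0 0;0 0.221 0 0'
python3 - <<'E'
from h import *
t=env.snapshot("top")[:,:,::-1];s=env.snapshot("side")[:,:,::-1];cv2.imwrite("pics/t3.png",t);cv2.imwrite("pics/s3.png",s)
cv2.imwrite("pics/b3.png",np.hstack([cv2.resize(t[140:260,135:235],(400,480)),cv2.resize(s[185:305,190:290+0],(400,480))]))
E
```

```text
[[257.05586341  68.97957522]]
[[256.98959836  70.82367952]]
[[256.92922363  72.50384054]]
[[0.5485479  0.24271642 0.03      ]] neck [[0.5488676  0.24149787 0.058     ]] [[251.98223822 262.46089924]
 [252.00309712 251.50218601]]
time: 5.83
position: [0.4591, 0.0194, 0.1256]
eef_rot: [[-0.999, -0.045, -0.0], [-0.045, 0.999, 0.0], [0.0, 0.0, -1.0]]
force: [0.7, -1.0, -1.3]
opening: 0.0434
grip_force: 4.5
time: 6.83
position: [0.4594, 0.2398, 0.1255]
eef_rot: [[-0.999, -0.044, -0.0], [-0.044, 0.999, -0.0], [0.0, -0.0, -1.0]]
force: [-0.0, -0.2, -0.9]
opening: 0.0433
grip_force: 4.5
```

View pics/b3.png

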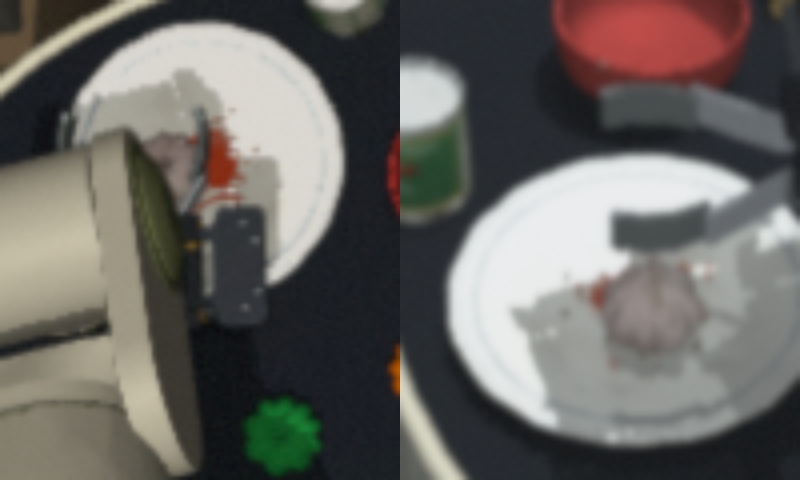

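Top crop: the jaws flank the bulb, left jaw at about (152,170) and right jaw at about (185,170). Side crop: the near jaw spans columns 243–267 at row 242, the far jaw 240–264 at row 211, and the bulb is at 252. I'll check the offsets.

```bash
python3 - <<'E'
from h import *
ct=cam("top");cs=cam("side");p=env.get_state()["position"]
print("top jaw pts z.144",plane(ct,[[152,170],[185.7,170]],.144).round(4), plane(ct,[[152,170],[185.7,170]],.132).round(4))
def py(px,y):
    r=rays(cs,[px])[0];return cs[3]+r*(y-cs[3][1])/r[1]
for px,y in(([243.2,242.5],.29),([267.5,242.5],.29),([240,211.5],.2),([264.5,211.5],.2)): print(py(px,y).round(4))
print(p)
# refined tops/bottom of near jaw in side
s=cv2.imread("pics/s3.png").max(2)
for x in(246,252,258,264): print(x,s[228:256,x].tolist())
E
```

```text
top jaw pts z.144 [[0.5627 0.2857 0.144 ]
 [0.562  0.2    0.144 ]] [[0.5648 0.2888 0.132 ]
 [0.5641 0.202  0.132 ]]
[0.5665 0.29   0.1366]
[0.5217 0.29   0.1354]
[0.5719 0.2    0.1316]
[0.5229 0.2    0.1304]
[0.45954108 0.23859437 0.12556005]
246 [232, 233, 235, 237, 237, 237, 237, 236, 229, 200, 145, 100, 83, 78, 78, 79, 77, 81, 102, 149, 196, 219, 216, 192, 155, 126, 120, 124]
252 [231, 232, 235, 237, 237, 237, 237, 236, 232, 212, 161, 112, 88, 81, 79, 78, 78, 78, 80, 91, 109, 122, 120, 117, 120, 125, 127, 129]
258 [233, 232, 234, 236, 237, 237, 236, 234, 224, 187, 131, 94, 83, 78, 78, 78, 78, 79, 88, 110, 136, 150, 148, 139, 132, 131, 132, 134]
264 [234, 233, 230, 231, 235, 234, 225, 189, 137, 97, 82, 78, 77, 77, 77, 80, 94, 120, 146, 160, 162, 164, 174, 197, 212, 199, 169, 151]
```

```bash
python3 -m jog '0.002 0.001 -0.01 0;0.002 0.001 -0.025 0;0.002 0.001 -0.04 0;0.002 0.001 -0.055 0;0.002 0.001 -0.067 0;0.002 0.001 -0.077 0;0.002 0.001 -0.085 0;0.002 0.001 -0.091 0;0.002 0.001 -0.095 0;0.002 0.001 -0.096 0;0.002 0.001 -0.096 0;0.002 0.001 -0.096 0'
python3 - <<'E'
from h import *
t=env.snapshot("top")[:,:,::-1];s=env.snapshot("side")[:,:,::-1];cv2.imwrite("pics/t4.png",t);cv2.imwrite("pics/s4.png",s)
cv2.imwrite("pics/b4.png",np.hstack([cv2.resize(t[140:230,135:225],(400,400)),cv2.resize(s[225:305,220:300],(400,400))]))
E
```

```text
time: 7.93
position: [0.4617, 0.2404, 0.0301]
eef_rot: [[-0.999, -0.043, 0.001], [-0.043, 0.999, 0.0], [-0.001, 0.0, -1.0]]
force: [0.1, 0.3, -1.1]
opening: 0.0434
grip_force: 4.5
```

View pics/b4.png

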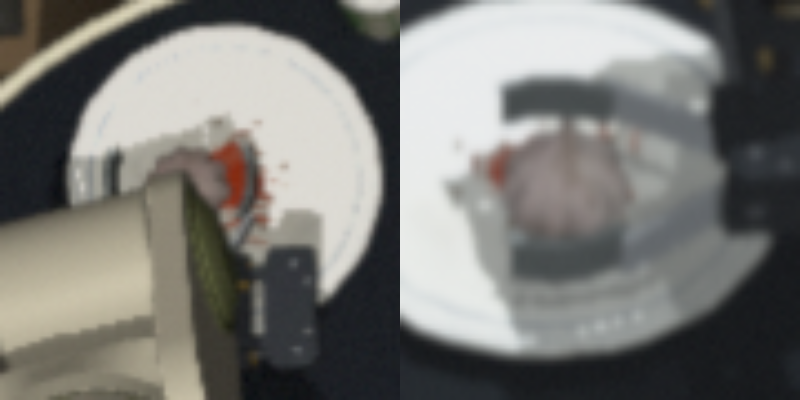

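The side crop shows the jaws around the bulb, with bulb centre and jaw centre within about 2 mm. I'll make a small x trim and close in stages.

```bash
python3 -m jog '-0.001 0 0 0;-0.002 0 0 0;-0.002 0 0 0;-0.002 0 0 0' 1 8; python3 -m jog '0 0 0 0;0 0 0 0;0 0 0 0;0 0 0 0;0 0 0 0;0 0 0 0' 1 12;  python3 -m jog '0 0 0 0;0 0 0 0;0 0 0 0;0 0 0 0;0 0 0 0;0 0 0 0' 1 22
```

```text
time: 8.37
position: [0.4594, 0.2403, 0.0298]
eef_rot: [[-0.999, -0.043, 0.0], [-0.043, 0.999, -0.0], [-0.0, -0.0, -1.0]]
force: [-0.5, 0.5, -0.9]
opening: 0.0325
grip_force: 8.0
time: 8.87
position: [0.4595, 0.2403, 0.0297]
eef_rot: [[-0.999, -0.043, -0.0], [-0.043, 0.999, -0.0], [0.0, -0.0, -1.0]]
force: [-0.4, 0.7, -0.2]
opening: 0.0269
grip_force: 12.0
time: 9.37
position: [0.4595, 0.2403, 0.0297]
eef_rot: [[-0.999, -0.043, -0.0], [-0.043, 0.999, -0.0], [0.0, -0.0, -1.0]]
force: [0.8, 0.2, -1.0]
opening: 0.0269
grip_force: 22.0
```

The fingers stopped at 26.9 mm and didn't move further under 22 N, so the jaws are on the bulb. I'll lift slowly.

```bash
python3 -m jog '0 0 0.003 0;0 0 0.008 0;0 0 0.015 0;0 0 0.025 0;0 0 0.037 0;0 0 0.05 0;0 0 0.063 0;0 0 0.076 0;0 0 0.088 0;0 0 0.096 0;0 0 0.1 0;0 0 0.1 0'
python3 - <<'E'
from h import *
s=env.snapshot("side")[:,:,::-1];cv2.imwrite("pics/s5.png",s)
cv2.imwrite("pics/b5.png",cv2.resize(s[150:300,180:340],(640,600)))
E
```

```text
time: 10.37
position: [0.4598, 0.2404, 0.1307]
eef_rot: [[-0.999, -0.043, 0.002], [-0.043, 0.999, 0.0], [-0.002, 0.0, -1.0]]
force: [-0.2, 0.1, -2.6]
opening: 0.0271
grip_force: 22.0
```

View pics/b5.png

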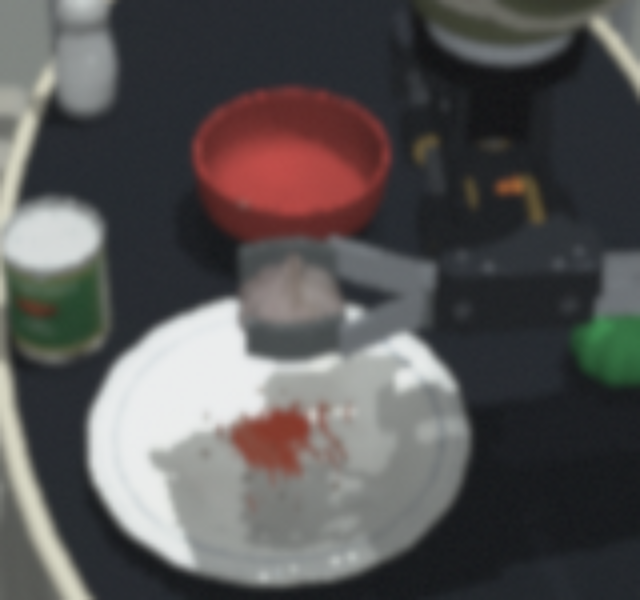

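The bulb is lifted between the jaws, at crop (290,290), clear of the plate. I'll carry it to the bowl: shift about (-0.006, -0.212).

```bash
python3 -m jog '0 -0.005 0 0;-0.001 -0.018 0 0;-0.002 -0.038 0 0;-0.003 -0.06 0 0;-0.004 -0.085 0 0;-0.005 -0.11 0 0;-0.006 -0.135 0 0;-0.006 -0.16 0 0;-0.006 -0.182 0 0;-0.006 -0.198 0 0;-0.006 -0.208 0 0;-0.006 -0.212 0 0'; python3 -m jog '0 0 0 0;0 0 0 0;0 0 0 0;0 0 0 0;0 0 0 0;0 0 0 0'
python3 - <<'E'
from h import *
s=env.snapshot("side")[:,:,::-1];t=env.snapshot("top")[:,:,::-1];cv2.imwrite("pics/s6.png",s)
print(proj(cam("side"),[[.5425,.032,.131],[.5425,.032,.054]]),proj(cam("top"),[[.5425,.032,.145],[.5425,.032,.054]]))
cv2.imwrite("pics/b6.png",np.hstack([cv2.resize(s[120:240,200:300],(400,480)),cv2.resize(t[120:240,200:300],(400,480))]))
E
```

```text
time: 11.42
position: [0.4531, 0.0267, 0.1295]
eef_rot: [[-0.999, -0.041, -0.001], [-0.041, 0.999, -0.0], [0.001, -0.0, -1.0]]
force: [-0.0, 1.3, -0.8]
opening: 0.0268
grip_force: 22.0
time: 11.92
position: [0.4535, 0.0287, 0.1297]
eef_rot: [[-0.999, -0.044, -0.0], [-0.044, 0.999, 0.0], [0.0, 0.0, -1.0]]
force: [0.3, -0.1, -0.8]
opening: 0.027
grip_force: 22.0
[[252.40652846 161.45443693]
 [252.34781769 187.54933129]] [[252.42287564 177.13864684]
 [252.82379413 182.33643463]]
```

View pics/b6.png

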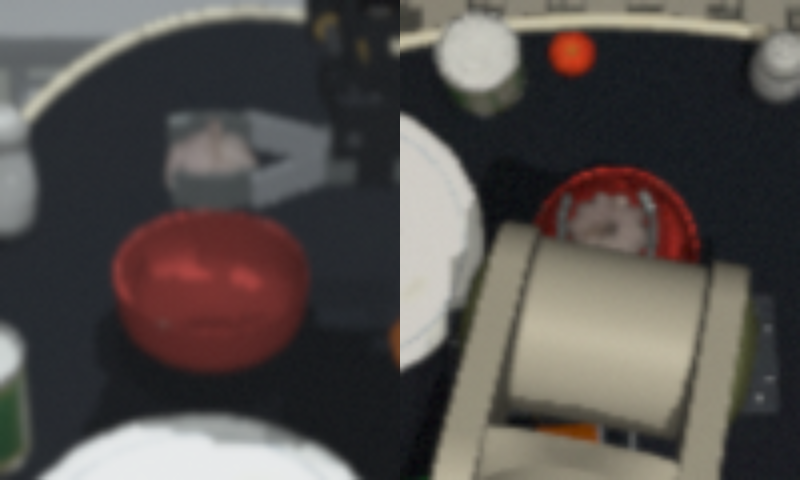

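The bulb shows at side (252,160) and top (252,176). The bowl axis at the bulb's height projects to (252,161) and (252,177), so it is centred and clear of the rim. Handing in.

```bash
python3 -c "
from workcell import env
print(env.finish_job())"
```

```text
the job is handed in; nothing more can be done
None
```

I handed the job in with the garlic bulb held in the tongs over the middle of the bowl, its middle at about 0.13 m and clear of the rim, at about 12 s of the 54 s allowed; no verdict came back.

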